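# Transfer filter holders to the counting rack

### The job

Move the four filter holders from the storage rack to the counting rack, one row to the other: the holder that now stands at the robot's end of the storage row goes to the place nearest the detector tower, the next one beside it, and so on, up to the one farthest from the robot, which goes to the place farthest from the tower. Rest each holder squarely across both rails, centred over its window, lowering it gently onto the rails before letting go; do not drop it.

Things in the scene. Friction and masses are not known exactly. Their poses are not given: they have to be found in the camera images.
- holder_disc: Filter holder with a large round cassette, 56 mm across. Hangs under a flat bar 150 mm long (y axis), 18 mm wide, its ends the ears; upright black handle on the middle, 14 mm thick (y), 24 mm wide (x). Origin: centre of cassette underside; cassette z 0-14, bar z 9-14, handle z 12-54 mm. Loose, 0.13-0.25 kg. Starts with its ears on saddle_a.
- holder_small: Filter holder with a small round cassette, 34 mm across. Hangs under a flat bar 150 mm long (y axis), 18 mm wide, its ends the ears; upright black handle on the middle, 14 mm thick (y), 24 mm wide (x). Origin: centre of cassette underside; cassette z 0-14, bar z 9-14, handle z 12-54 mm. Loose, 0.13-0.25 kg. Starts with its ears on saddle_b.
- holder_square: Filter holder with a square cassette, 52 x 52 mm, sides along the bar. Hangs under a flat bar 150 mm long (y axis), 18 mm wide, its ends the ears; upright black handle on the middle, 14 mm thick (y), 24 mm wide (x). Origin: centre of cassette underside; cassette z 0-14, bar z 9-14, handle z 12-54 mm. Loose, 0.13-0.25 kg. Starts with its ears on saddle_c.
- holder_diamond: Filter holder with a square cassette 39 x 39 mm turned 45 degrees (a diamond, 55 mm over its corners). Hangs under a flat bar 150 mm long (y axis), 18 mm wide, its ends the ears; upright black handle on the middle, 14 mm thick (y), 24 mm wide (x). Origin: centre of cassette underside; cassette z 0-14, bar z 9-14, handle z 12-54 mm. Loose, 0.13-0.25 kg. Starts with its ears on saddle_d.
- saddle_a: Fixed saddle in the storage rack, under holder_disc at the start: foot 60 x 166 x 4 mm, two black posts at y = +-58 mm, tops at z 40 mm. Origin: centre of underside; x along the row, away from the robot. Four saddles in a row 70 mm apart, in any order, same yaw; they stay put and so still show the old order.
- saddle_b: Fixed saddle in the storage rack, under holder_small at the start: foot 60 x 166 x 4 mm, two black posts at y = +-58 mm, tops at z 40 mm. Origin: centre of underside; x along the row, away from the robot. Four saddles in a row 70 mm apart, in any order, same yaw; they stay put and so still show the old order.
- saddle_c: Fixed saddle in the storage rack, under holder_square at the start: foot 60 x 166 x 4 mm, two black posts at y = +-58 mm, tops at z 40 mm. Origin: centre of underside; x along the row, away from the robot. Four saddles in a row 70 mm apart, in any order, same yaw; they stay put and so still show the old order.
- saddle_d: Fixed saddle in the storage rack, under holder_diamond at the start: foot 60 x 166 x 4 mm, two black posts at y = +-58 mm, tops at z 40 mm. Origin: centre of underside; x along the row, away from the robot. Four saddles in a row 70 mm apart, in any order, same yaw; they stay put and so still show the old order.
- counter: Fixed counting rack, base 380 x 180 mm. Origin: centre of underside; x along the rails, away from robot. Two rails, 300 long, 14 wide, at y = +-58, tops z 46 mm. Four places at x = -105, -35, 35, 105 (y 0), over black round windows; steel pins 16 high on the rails part them. A seated holder's bar lies along y, its origin at z 37. Left or right of the robot.
- tower: Fixed detector tower: upright steel cylinder 36 mm across with black cap and brass stud, 75 mm tall, on the counting rack's base beyond one end of the rails, x = -168 or +168 mm, y = 0 in its frame (a low dark block, 10 mm high, is at the other end). Origin: centre of underside.
Not all that is in view belongs to the job. Leave any red look-alike of the holder_disc alone.

How it is judged:
By the outcome, as a careful person would: the job done as asked, in the order asked, and still so for the second after the job is handed in, with the robot touching nothing.
It also fails if it takes over 102 s, if anything falls off the work surface, if the arm or the gripper's body presses on something with over 40 N, if the wrist force passes 120 N, or if a joint passes its speed limit or range.

### The arm

A 6-joint arm with a two-finger parallel gripper is mounted at the origin on the work surface. World frame = base frame: x ahead of the robot, y to its left, z up, the work surface at z = 0. Lengths are in m, angles in rad, forces in N, time in s.
With the tool pointing down it reaches from about 0.3 to 0.825 m from the base axis. Payload 5.4 kg.
Tool frame: the origin (TCP) lies midway between the tips of the shut fingers; the grasp point (between the pads) lies 19 mm behind it (ctrl.hold_point_z is the distance from the TCP to the grasp point, in m); z points along the fingers, y is the line along which they close (so a half turn about z gives the same grasp; the last joint's range is limited). The gripper opens to 92 mm and grips with 3 to 60 N. Pads are 20 mm wide; open, the fingers measure 128 mm over their backs; the gripper's body (75 mm by 189 mm) begins 69 mm behind the grasp point.
Start: joints at [0.985, 0.158, 1.597, -0, 1.386, -0.21], TCP at [0.211, 0.535, 0.215] pointing down, gripper open.
Joint ranges: [-2.91, 2.91], [-0.94, 2.29], [0.18, 2.7], [-1.29, 4.43], [0.17, 2.64], [-3, 3]. Speed limits (rad/s): [2.57, 2.57, 3.14, 3.14, 3.14, 3.14].

### API

Orientations are given as a 3x3 rotation matrix whose columns are the frame's x, y, z axes.
In Python, from cell import ctrl, solver, grab_frame, finder, sensors gives the robot as it stands. Calls block until the motion is done:
- ctrl.move_ptp(position, orientation): joint-space move of the TCP to a pose.
- ctrl.line_to(position, orientation=None, max_speed=0.15, contact_N=None): straight line of the TCP; orientation=None keeps the orientation; max_speed is the mean speed in m/s. With contact_N (N) it stops when the force on the tool has changed by that much, and returns True; else False.
- ctrl.goto_joints(angles): joint-space move.
- ctrl.set_gripper(opening, grip_force=None): finger opening in m; grip_force is the grip in N (None keeps the last); returns when the fingers have stopped.
- ctrl.wait(seconds).
- solver.inverse_kinematics(position, orientation): joint angles nearest the present ones, or None.
- grab_frame(name): name is "side" or "top" or "wrist"; returns a dict with "frame" (480x640x3 uint8, red, green, blue), "fx", "fy", "cx", "cy" (pixels), "R" (3x3) and "t" (3): a world point X has camera coordinates R X + t; the wrist camera has in their place "tool_from_camera" (4x4, takes a point from camera to tool coordinates, whose origin is the TCP and whose axes are the flange's). Camera axes: x right, y down, z forward; pixel columns grow to the right and rows downward; lengths in m; the calibration is good to about 2 mm. A picture is of the moment at which its call begins: read the wrist's pose just before it. There is no depth.
A pose or a line that the arm cannot do raises ctrl.MotionError and nothing moves.
- ctrl.sign_off(): hands the job in; it is judged then, once.
Trained networks look in the newest picture that a camera, given by its name, has taken for a name from the list of things; names that differ only in an ending like _2 or _b are one class to them, and where a whole thing is asked for, a point or a joint stands for the part that bears it (a point fixed in the world has none). Each returns a list of dicts, best first, with "p" (0 to 1); they miss things now and then, are a little off and sometimes report something else, mostly with a low value. They report only what shows in the picture. A call takes as long as a camera call. They do not tell look-alikes from the thing itself.
- finder.recognise(name, camera): "rect" ([left, top, right, bottom] in pixels, round what is visible of it).
- finder.mark_of(name, camera): "point" ([column, row] in pixels: a listed point, or the origin of a listed thing).
Readings, each from a call of its own:
- sensors.read_time_s(): time.
- sensors.read_q(): joint angles.
- sensors.read_dq(): joint speeds.
- sensors.read_joint_efforts(): joint torques, N m.
- sensors.read_position(): TCP position.
- sensors.read_ee_rot(): TCP orientation.
- sensors.read_contact_force(): force on the tool from outside, world axes, zero at the start.
- sensors.read_ft_torque(): the same for the moment, N m.
- sensors.read_finger_gap(): finger opening in m.
- sensors.read_gripper_force(): force on a finger pad.
Only numpy, scipy, OpenCV 4.12 (cv2) and the standard library are available. Lean on these libraries where they do the work, as an engineer would, in place of code of your own. Each camera call takes 0.05 s, during which the arm holds its last target. There are 200 camera calls.

## Working session

There is one attempt and no reset: what is moved stays moved. The work goes in short steps, each a Python script; the robot and the scene stay as the last script left them, time stands still between calls to the robot, and variables do not carry over. Pictures are saved under pics/ and viewed, at most 14 in all, crops included, and the job is handed in when it is done.

```bash
ls; mkdir -p pics
python3 - <<'E'
from cell import ctrl, solver, grab_frame, finder, sensors
import cv2
for c in ("top","side"):
    f=grab_frame(c); cv2.imwrite(f"pics/{c}0.png",f["frame"][:,:,::-1])
    print(c,f["fx"],f["cx"],f["R"],f["t"])
    for n in "holder_disc holder_small holder_square holder_diamond saddle_a counter tower".split():
        print(n,[(d["point"],round(d["p"],2)) for d in finder.mark_of(n,c)][:5])
E
```

```text
pics
top 481.0907057365497 318.9158229175569 [[ 0.01157704 -0.99958593  0.02634292]
 [-0.99581762 -0.01391309 -0.09029782]
 [ 0.09062694 -0.02518737 -0.99556635]] [-0.08301579  0.45704736  1.00209565]
holder_disc [([406.0, 169.7], 0.81), ([466.3, 346.0], 0.57)]
holder_small [([400.6, 228.0], 0.9), ([395.4, 264.8], 0.42)]
holder_square [([398.3, 205.2], 0.75)]
holder_diamond [([396.7, 265.5], 0.67), ([401.1, 204.3], 0.58)]
saddle_a [([397.5, 239.3], 0.85), ([393.0, 269.2], 0.75), ([400.9, 174.5], 0.68), ([399.4, 206.0], 0.67), ([401.4, 203.8], 0.17)]
counter [([172.8, 216.2], 0.89), ([402.0, 230.9], 0.49)]
tower [([188.7, 142.3], 0.7)]
side 541.2008715097336 317.3090150891216 [[ 0.99796484 -0.06113721 -0.01812244]
 [-0.05077612 -0.5899724  -0.80582526]
 [ 0.03857417  0.80510546 -0.59187602]] [-0.47698312  0.04256067  1.34102638]
holder_disc [([200.8, 378.4], 0.93), ([388.7, 304.9], 0.83)]
holder_small [([288.6, 302.1], 0.72)]
holder_square [([351.2, 302.0], 0.61)]
holder_diamond [([288.1, 302.8], 0.85)]
saddle_a [([324.8, 310.3], 0.9), ([289.9, 310.2], 0.72), ([352.6, 310.2], 0.57), ([386.6, 314.9], 0.55)]
counter [([320.7, 194.6], 0.75)]
tower [([379.0, 196.0], 0.66)]
```

Run:
```python
import cv2,numpy as np
a=cv2.imread("pics/top0.png")[110:390,90:520]; cv2.imwrite("pics/top0c.png",cv2.resize(a,(800,521),interpolation=cv2.INTER_CUBIC))
```

```text
(no output)
```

View pics/top0c.png

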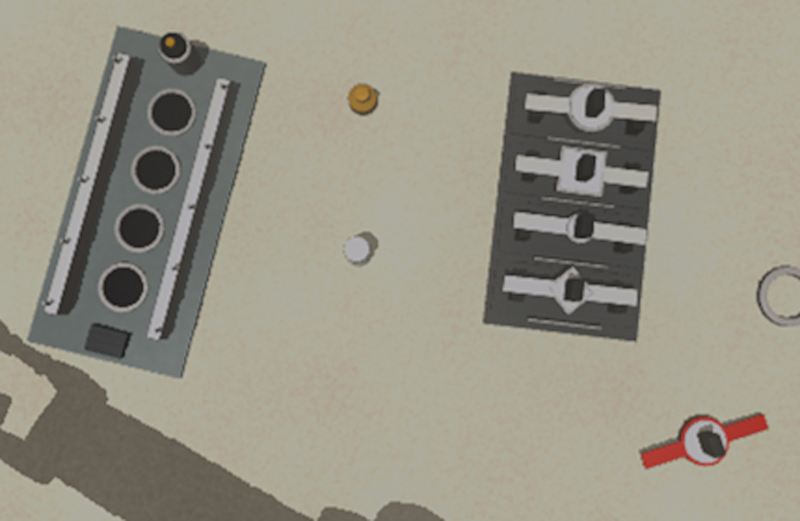

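View pics/side0.png

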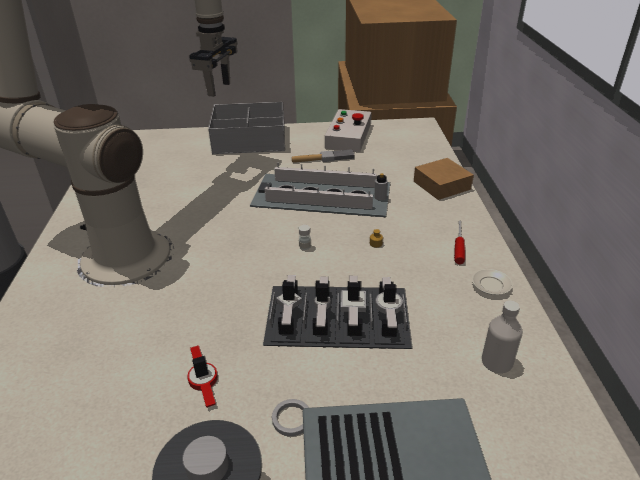

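Storage row from the robot outwards: diamond (crop 571,288), small (580,228), square (585,168), disc (595,105). The tower (crop 173,45) stands at the counter's far end, so diamond goes to +105, small to +35, square to -35 and disc to -105. There are two disc candidates: top px (406,170), white in the rack, and (466,346), the red look-alike lying on the table. The white one is the target. The crop shows that clearly, and the red one stays where it is.

```bash
cat > h.py <<'E'
from cell import ctrl, solver, grab_frame, finder, sensors
import numpy as np, cv2
def cam(name):
    if name!="wrist":
        f=grab_frame(name); return f,np.array(f["R"]),np.array(f["t"])
    p=np.array(sensors.read_position()); E=np.array(sensors.read_ee_rot()); f=grab_frame(name)
    T=np.array(f["tool_from_camera"]); Rw=E@T[:3,:3]; c=E@T[:3,3]+p
    return f,Rw.T,-Rw.T@c
def p2w(f,R,t,uv,z):
    d=R.T@np.array([(uv[0]-f["cx"])/f["fx"],(uv[1]-f["cy"])/f["fy"],1]); c=-R.T@t
    return c+d*(z-c[2])/d[2]
def w2p(f,R,t,X):
    q=R@np.asarray(X)+t; return np.array([f["fx"]*q[0]/q[2]+f["cx"],f["fy"]*q[1]/q[2]+f["cy"]])
def ori(yaw): # tool down, tool y along direction yaw+90 (bar axis of a frame with this yaw)
    y=np.array([-np.sin(yaw),np.cos(yaw),0]); z=np.array([0,0,-1.]); return np.column_stack([np.cross(y,z),y,z])
E
python3 - <<'E'
from h import *
f,R,t=cam("top")
C=lambda u,v:(u/1.8605+90,v/1.8605+110)
for n,z,l in(("win",.01,[(172,112),(156,170),(140,228),(123,287)]),("bar",.045,[(591,107),(582,171),(580,228),(571,290)])):
    P=np.array([p2w(f,R,t,C(*q),z) for q in l]); d=P[0]-P[-1]
    print(n,P.round(4)[:,:2],np.arctan2(d[1],d[0]), np.linalg.norm(d)/3)
w=grab_frame("wrist"); print(np.array(w["tool_from_camera"]).round(3),w["fx"],sensors.read_ee_rot(),sensors.read_time_s())
E
```

```text
win [[0.6023 0.2197]
 [0.5338 0.2355]
 [0.4662 0.2511]
 [0.3983 0.2676]] -0.23103633025639017 0.06986051141852805
bar [[ 0.6084 -0.2629]
 [ 0.5346 -0.2523]
 [ 0.4697 -0.2497]
 [ 0.4    -0.2393]] -0.11240013797404519 0.06991389810401413
[[-0.    -0.963 -0.27   0.077]
 [ 1.    -0.     0.    -0.   ]
 [-0.    -0.27   0.963 -0.169]
 [ 0.     0.     0.     1.   ]] 396.9677406961551 [[-9.30217960e-01  3.67007558e-01 -1.85085442e-05]
 [ 3.67007558e-01  9.30217960e-01 -3.81061007e-06]
 [ 1.58184575e-05 -1.03374735e-05 -1.00000000e+00]] 0.9
```

Run:
```python
from h import *
import pickle
for n,p,yaw in(("counter",[.475,.245,.25],-.231),("store",[.475,-.25,.25],-.112)):
    ctrl.move_ptp(p,ori(yaw)); f,R,t=cam("wrist")
    print(n,sensors.read_time_s(),sensors.read_q())
    pickle.dump((f,R,t),open(n+".pkl","wb")); cv2.imwrite(f"pics/{n}.png",f["frame"][:,:,::-1])
    for k in ["counter","tower"] if n=="counter" else "holder_disc holder_small holder_square holder_diamond saddle_a".split():
        for d in finder.mark_of(k,"wrist"): print(k,d["point"],round(d["p"],2),p2w(f,R,t,d["point"],.031 if k[0]=="h" else 0.)[:2].round(4))
```

```text
counter 2.4083 [ 2.51637632e-01  3.02321963e-02  1.66461654e+00  2.83997656e-04
  1.44703017e+00 -1.08953465e+00]
counter [323.2, 225.6] 0.75 [0.5026 0.246 ]
store 4.3583 [-7.08100379e-01  3.60861284e-02  1.65830978e+00  2.48544532e-04
  1.44723122e+00 -2.16831715e+00]
holder_disc [317.8, 330.7] 0.98 [ 0.6121 -0.2635]
holder_disc [321.2, 124.4] 0.6 [ 0.3979 -0.2365]
holder_disc [319.3, 199.8] 0.33 [ 0.4691 -0.2461]
holder_small [318.5, 201.3] 0.64 [ 0.4705 -0.2471]
holder_square [321.0, 263.0] 0.86 [ 0.535  -0.2516]
holder_diamond [319.2, 125.2] 0.81 [ 0.3984 -0.2385]
saddle_a [324.4, 316.7] 0.92 [ 0.612  -0.2557]
saddle_a [321.6, 197.0] 0.86 [ 0.472  -0.2438]
```

View pics/counter.png

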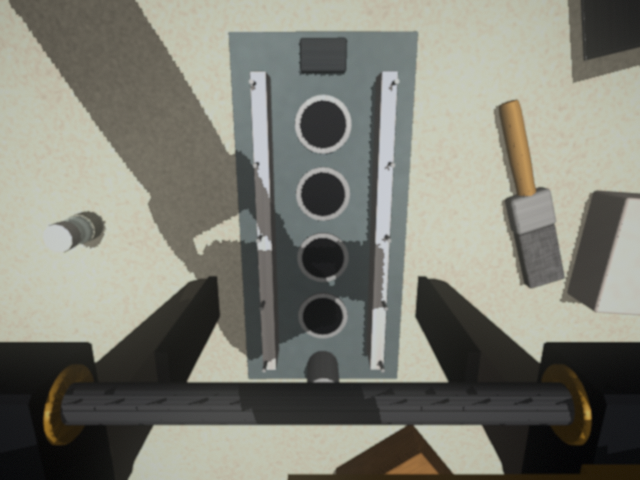

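View pics/store.png

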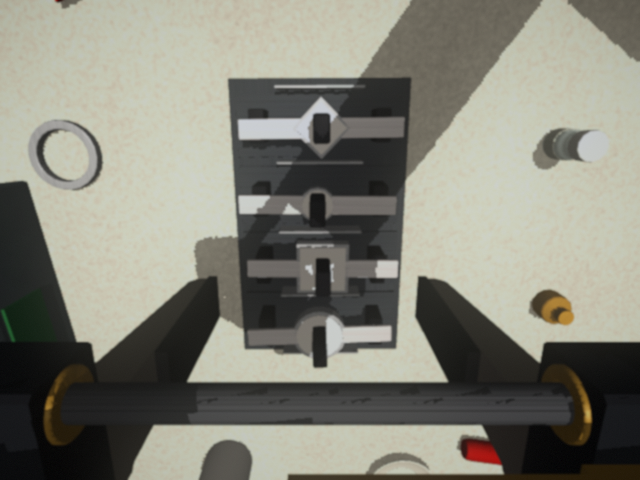

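The counter view shows windows at (323,124), (323,194), (323,257) and (323,316), with the tower at (322,365) on the far end. The storage view shows bars at rows of about 128, 205, 269 and 335: diamond, small, square, disc going away from the robot. Next I'll fit the bars and the rails.

```bash
cat > fit.py <<'E'
from h import *
import pickle
from scipy.optimize import least_squares
f,R,t=pickle.load(open("store.pkl","rb")); g=f["frame"].max(2)
ov=f["frame"].copy(); H={}
for n,r,(l,rt) in(("diamond",128,(236,406)),("small",205,(236,400)),("square",269,(244,401)),("disc",335,(242,395))):
    m=np.zeros_like(g); m[r-14:r+15,l-4:rt+5]=(g[r-14:r+15,l-4:rt+5]>85)
    # drop foot surroundings: keep the component through the bar
    c=cv2.connectedComponents(m)[1]; k=np.bincount(c[c>0]).argmax(); m=(c==k)
    E=[]
    for a,b in((l+6,l+45),(rt-45,rt-6)):
        P=[(u,np.nonzero(m[:,u])[0]) for u in range(a,b)]
        P=[(u,(v.min()+v.max())/2,len(v)) for u,v in P if len(v)]
        E+=[p for p in P if 12<=p[2]<=24]
    E=np.array(E); k=np.polyfit(E[:,0],E[:,1],1)
    cols=np.nonzero(m.sum(0)>8)[0]; e=[cols.min(),cols.max()+1]
    W=[p2w(f,R,t,(u-.5*0,np.polyval(k,u)),.045) for u in e]
    d=W[0]-W[1]; H[n]=(*(((W[0]+W[1])/2)[:2]),np.arctan2(d[1],d[0])-np.pi/2)
    print(n,e,np.median(E[:,2]),len(E),"len",np.linalg.norm(d).round(4),np.round(H[n],4))
    for u in e: cv2.circle(ov,(int(u),int(np.polyval(k,u))),2,(255,0,0),-1)
    hx=H[n]; cs=np.array([[np.cos(hx[2]),-np.sin(hx[2])],[np.sin(hx[2]),np.cos(hx[2])]])
    for q,z in(((.009,.075),.045),((-.009,.075),.045),((-.009,-.075),.045),((.009,-.075),.045),((.012,.007),.085),((-.012,.007),.085),((.012,-.007),.085),((-.012,-.007),.085)):
        p=w2p(f,R,t,[*(cs@q+hx[:2]),z]).round().astype(int); cv2.circle(ov,tuple(int(v) for v in p),1,(0,255,0),-1)
f2,R2,t2=pickle.load(open("counter.pkl","rb"))
O=[(-.150,.065,250,72),(-.150,.051,267,72),(-.15,-.051,383,72),(-.15,-.065,399,72),(.15,.051,275,370),(.15,-.051,371,370),(.15,.065,263,370),(.15,-.065,382,370)]
Wn=[(-.105,0,323,124),(-.035,0,323,194),(.035,0,323,257),(.105,0,323,316)]
def C(s,x,y,z): c,q=np.cos(s[2]),np.sin(s[2]); return [s[0]+c*x-q*y,s[1]+q*x+c*y,z]
def res(s): return np.concatenate([w2p(f2,R2,t2,C(s,x,y,.046))-(u,v) for x,y,u,v in O]+[w2p(f2,R2,t2,C(s,x,y,s[3]))-(u,v) for x,y,u,v in Wn])
r=least_squares(res,[.5,.245,-.231,.01],loss="soft_l1"); print("counter",r.x.round(4),r.fun.round(1).reshape(-1,2).tolist())
pickle.dump((H,r.x),open("poses.pkl","wb"))
o2=f2["frame"].copy()
for x,y,*_ in O:
    cv2.circle(o2,tuple(int(v) for v in w2p(f2,R2,t2,C(r.x,x,y,.046)).round()),1,(0,255,0),-1)
for x,y,*_ in Wn:
    cv2.circle(o2,tuple(int(v) for v in w2p(f2,R2,t2,C(r.x,x,y,r.x[3])).round()),2,(0,255,0),-1)
im=np.hstack([cv2.resize(a[25:385,220:420],(333,600)) for a in(ov,o2)]); cv2.imwrite("pics/fit.png",im[:,:,::-1])
E
python3 fit.py
```

```text
diamond [np.int64(237), np.int64(313)] 23.0 39 len 0.0691 [ 0.3965 -0.2788 -3.2246]
small [np.int64(232), np.int64(397)] 18.0 78 len 0.1579 [ 0.4708 -0.251  -3.2645]
square [np.int64(248), np.int64(406)] 17.0 78 len 0.1582 [ 0.5368 -0.2459 -3.2565]
disc [np.int64(248), np.int64(393)] 16.5 78 len 0.1526 [ 0.6101 -0.2606 -3.2166]
counter [ 0.5023  0.2458 -0.2279  0.0055] [[148.4, -0.8], [115.4, -0.8], [-117.4, -0.5], [-149.4, -0.5], [95.6, 0.7], [-95.0, 0.9], [120.6, 0.6], [-119.0, 0.9], [0.2, 1.0], [0.0, 0.2], [-0.1, 0.5], [-0.2, -0.5]]
```

View pics/fit.png

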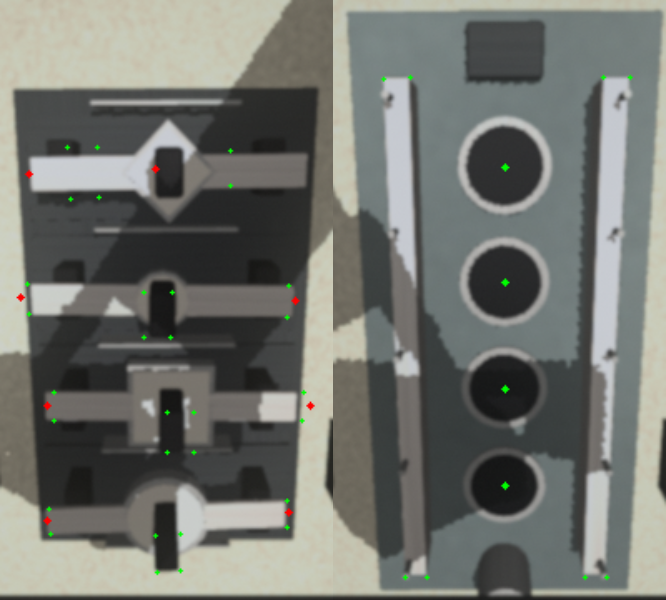

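```bash
cat > fit2.py <<'E'
from h import *
import pickle
f,R,t=pickle.load(open("store.pkl","rb")); H={}; S=600/360
for n,a,b in(("diamond",(31,174.5),(306,170)),("small",(29,299.5),(293,302)),("square",(46,406),(296,406)),("disc",(47,520.5),(288,513.5))):
    W=[p2w(f,R,t,(q[0]/S+220-.2,q[1]/S+25-.2),.045) for q in(a,b)]
    d=W[1]-W[0]; H[n]=(*(((W[0]+W[1])/2)[:2]),np.arctan2(d[1],d[0])-np.pi/2); print(n,np.linalg.norm(d).round(4),np.round(H[n],4))
E
cat fit.py | sed -n '/^f2,R2/,/print("counter"/p' | sed 's/C(s,x,y,.046)/C(s,x,-y,.046)/' >> fit2.py
sed -i '2a from scipy.optimize import least_squares' fit2.py
echo 'pickle.dump((H,r.x),open("poses.pkl","wb"))' >> fit2.py; python3 fit2.py
```

```text
diamond 0.15 [ 0.4012 -0.2373 -0.0951]
small 0.1517 [ 0.4715 -0.2492 -0.1207]
square 0.1502 [ 0.536  -0.2504 -0.1113]
disc 0.1522 [ 0.6097 -0.2607 -0.0791]
counter [ 0.5022  0.2458 -0.2312  0.0057] [[0.2, -0.8], [-0.8, -0.8], [-0.0, -0.6], [-0.0, -0.6], [0.6, 0.7], [-0.8, 0.8], [-0.4, 0.7], [1.2, 0.8], [0.6, 0.9], [0.2, 0.2], [-0.1, 0.5], [-0.4, -0.5]]
```

```bash
cat > mv.py <<'E'
from h import *
import pickle
H,c=pickle.load(open("poses.pkl","rb"))
def go(n,px,dx=0.,dy=0.):
    x,y,a=H[n]; O=ori(a)
    ctrl.move_ptp([x,y,.15],O); ctrl.set_gripper(.06)
    ctrl.line_to([x,y,.053],max_speed=.12); ctrl.set_gripper(0,grip_force=25)
    print(n,"gap",round(sensors.read_finger_gap(),4),"t",sensors.read_time_s())
    ctrl.line_to([x,y,.18],max_speed=.2); print("w",np.round(sensors.read_contact_force(),1), sensors.read_finger_gap())
    s,k=np.sin(c[2]),np.cos(c[2]); X,Y=c[0]+k*(px+dx)-s*dy,c[1]+s*(px+dx)+k*dy
    ctrl.move_ptp([X,Y,.18],ori(c[2])); ctrl.line_to([X,Y,.072],max_speed=.15)
    ctrl.wait(.2); r=ctrl.line_to([X,Y,.055],max_speed=.02,contact_N=3)
    print("contact",r,np.round(sensors.read_position(),4),np.round(sensors.read_contact_force(),1),np.round(sensors.read_ft_torque(),2))
    return X,Y
def rel(X,Y):
    ctrl.set_gripper(.05); ctrl.line_to([X,Y,.15],max_speed=.15); print("t",sensors.read_time_s())
E
python3 -c "
from mv import *
go('diamond',.105)"
```

```text
diamond gap 0.0138 t 7.525
w [-0.3  0.9 -2.3] 0.01389616023278323
contact True [0.6042 0.2217 0.055 ] [0.7 0.  4.4] [ 0.04 -0.09  0.06]
```

Run:
```python
from h import *
print(sensors.read_time_s())
for c in("wrist","side"):
    f,_,_=cam(c); cv2.imwrite(f"pics/p1{c}.png",f["frame"][:,:,::-1])
a=cv2.imread("pics/p1wrist.png")[100:480,120:520]; b=cv2.imread("pics/p1side.png")[130:240,240:420]
cv2.imwrite("pics/p1.png",np.hstack([cv2.resize(a,(400,380)),cv2.resize(b,(400,380))]))
```

```text
12.0
```

View pics/p1.png

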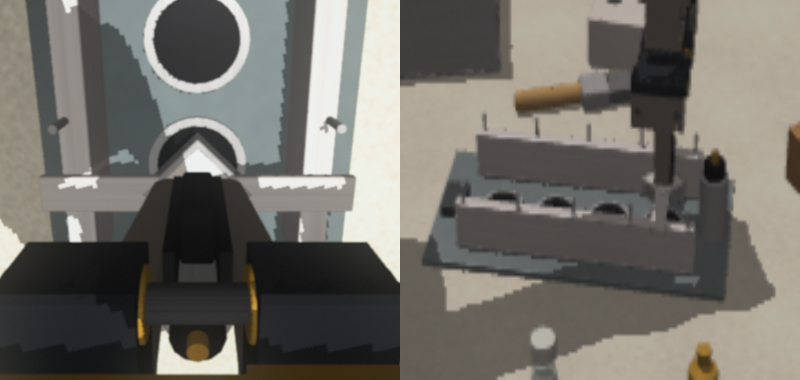

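The bar lies across both rails (left picture, row 193, ears reaching past the rails), between the pins and in front of the tower. I'll release it and check from above.

```bash
cat > look.py <<'E'
from mv import *
def look(tag):
    ctrl.move_ptp([.475,.245,.25],ori(-.231)); f,R,t=cam("wrist"); o=f["frame"].copy()
    s,k=np.sin(c[2]),np.cos(c[2])
    for px in(-.105,-.035,.035,.105):
        for x,y,z in((.009,.075,.051),(-.009,.075,.051),(.009,-.075,.051),(-.009,-.075,.051)):
            X=[c[0]+k*(px+x)-s*y,c[1]+s*(px+x)+k*y,z]
            cv2.circle(o,tuple(int(v) for v in w2p(f,R,t,X).round()),1,(0,255,0),-1)
    cv2.imwrite(f"pics/{tag}.png",cv2.resize(o[25:385,220:420],(333,600))[:,:,::-1]); print(sensors.read_time_s())
E
python3 - <<'E'
from look import *
p=sensors.read_position(); rel(p[0],p[1]); look("c1")
E
```

```text
t 13.575
14.325
```

View pics/c1.png

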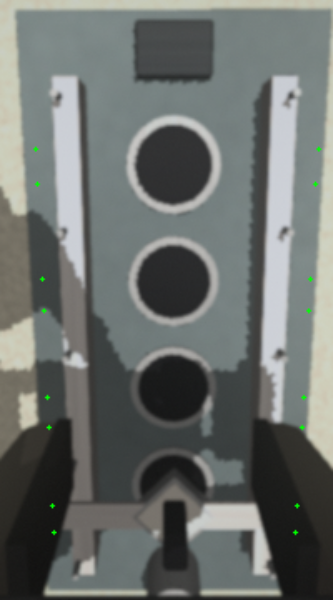

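The diamond holder is centred on its predicted marks (rows 503-530 against 506-532, about 1-2 mm). Next come the other three.

```bash
sed -i 's/\[X,Y,.055\],max_speed=.02/[X,Y,.051],max_speed=.02/' mv.py
python3 - <<'E'
from look import *
for n,px in(("small",.035),("square",-.035)):
    rel(*go(n,px))
ctrl.set_gripper(.09); look("c2")
E
```

```text
small gap 0.0137 t 18.2333
w [ 0.6 -0.5 -3.2] 0.013892135290920933
contact True [0.5362 0.2378 0.055 ] [-0.4  0.4  4.2] [0.1  0.05 0.03]
t 24.15
square gap 0.0142 t 28.0
w [ 0.2  0.4 -2.8] 0.013625608090010127
contact True [0.468  0.2538 0.0549] [-0.3 -0.6  4.7] [-0.02 -0.   -0.03]
t 33.975
35.2417
```

View pics/c2.png

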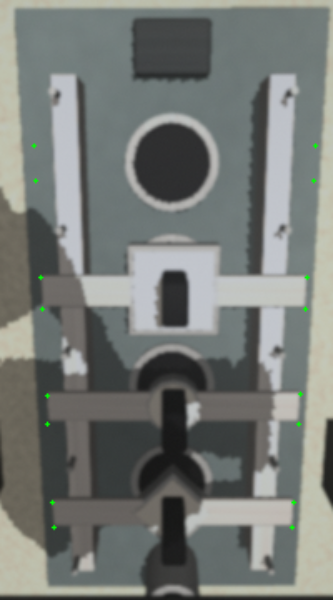

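All three bars sit on their marks, within about 1 mm. The disc is last.

Run:
```python
from look import *
rel(*go("disc",-.105)); ctrl.set_gripper(.09); look("c3")
f,_,_=cam("top"); cv2.imwrite("pics/t3.png",cv2.resize(f["frame"][110:390,90:520],(645,420))[:,:,::-1])
```

```text
disc gap 0.0138 t 39.4917
w [-0.4  0.4 -1.3] 0.013575035689625502
contact True [0.3999 0.2698 0.055 ] [ 0.3 -0.   5.3] [ 0.06  0.04 -0.03]
t 45.6667
47.025
```

View pics/c3.png

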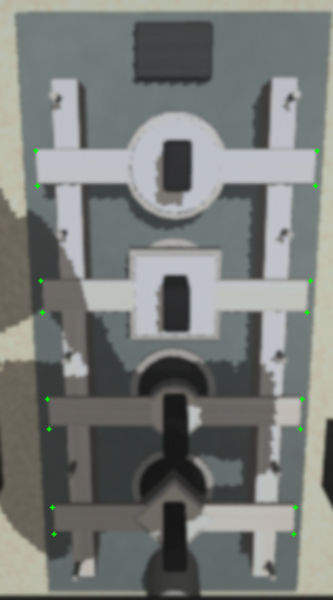

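The four bars sit squarely on their marks. From the tower inwards they read diamond (row 518), small (412), square (296), disc (167), and the gripper is clear of everything.

```bash
python3 -c "
from h import *
print(ctrl.sign_off())"
```

```text
the job is handed in; nothing more can be done
None
```

All four holders now rest on the counting rack, ordered diamond, small, square, disc from the tower outwards, each within about 2 mm of its place, and the job was handed in at about 47 s.

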